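Find the heavy side of a bowl blank on the wood lathe and hold it at the bottom

TASK

The bowl blank in the lathe chuck is heavier on one side, which cannot be seen. Take the crank handle of the lathe's hand wheel and wind the spindle round by hand, more than half a turn, to feel where the blank is heavy; then bring the heavy side straight down and finish still gripping the handle, keeping it there so that I can mark the blank. Leave everything else on the bench where it is.

Things in the scene. Friction and masses are not known exactly. Their poses are not given: they have to be found in the camera images.
- lathe: Green bench wood lathe, fixed. Origin on the table under the headstock's middle; z up, y along the spindle to the hand wheel, tool rest on the -x side. In mm: spindle axis at z 200; headstock y -88 to 88, x -68 to 68, top z 270; blank y -150 to -210; bed y -420 to 120, top z 80; tailstock y -425 to -280, top z 245; motor behind the headstock, x 70 to 180, top z 170.
- spindle: All that turns as one: aluminium hand wheel (160 mm across, outer face at the lathe's y = 130 mm), shaft, chuck, blank. Origin on the spindle axis, 200 mm above the lathe's origin; y axis like the lathe's; its own z axis points from the spindle axis to the crank handle. Turns endlessly either way. Belt and motor drag it with a steady friction of about 0.28 N m, so it stays wherever it is left.
- handle (a point): Grip point of the crank handle, on its middle line, 57 mm out from the wheel's face. The handle: black cylinder 24 mm thick, 80 mm long, parallel to the spindle, 65 mm off its axis, sticking out to the lathe's +y. It revolves freely on its pin, so a gripper pointing straight down can carry it round the whole circle. The belt drag feels like 4.3 N along the circle here.
- blank (a point): Middle of the pale wooden bowl blank (200 mm across, 60 mm thick), on the spindle axis. Hidden inside, at any angle to the handle and different every time, lies its heavy side: it pulls with 0.17 to 0.25 N m when level with the axis, nothing when straight above or below, so winding takes 2.6 to 3.8 N more at the handle where it is lifted and as much less where it sinks. Wheel, handle balanced.
- sanding_block: Cork block 65 x 110 x 30 mm lying on top of the headstock; origin under its middle. To be left alone.
- gouge: Turning gouge, 320 mm long, wooden handle 30 mm thick, lying on the table; its x axis points along it to the blade, origin at table height 110 mm from the handle's end. To be left alone.
- chuck_key: Steel T key, 110 x 90 mm, 16 mm high, lying on the table; origin under its middle. To be left alone.
- mallet: Wooden mallet, 285 mm long, head 70 mm thick and 100 mm long, lying on the table; its x axis points to the head, origin under it. To be left alone.
- doll_a: Turned pale wooden doll, 60 mm thick and 143 mm tall, standing on the table; origin under its middle. To be left alone.
- doll_b: Second turned pale wooden doll, same size. To be left alone.
- wax_jar: Amber jar with brass lid, 72 mm across and 60 mm tall, standing on the table; origin under its middle. To be left alone.

How it is judged:
By the outcome, as a careful person would: the job done as asked, in the order asked, and still so for the second after the job is handed in, while the arm keeps its last pose, push and grip.
It also fails if it takes over 72 s, if anything falls off the work surface, if the arm or the gripper's body presses on something with over 40 N, if the wrist force passes 120 N, or if a joint passes its speed limit or range.

ROBOT

A 6-joint arm with a two-finger parallel gripper is mounted at the origin on the work surface. World frame = base frame: x ahead of the robot, y to its left, z up, the work surface at z = 0. Lengths are in mm, angles in rad, forces in N, time in s.
With the tool pointing down it reaches from about 275 to 1000 mm from the base axis. Payload 8.4 kg.
Tool frame: the origin (TCP) lies between the finger pads; the fingertips stand 22 mm ahead of it and the grasp point (between the pads) lies 3 mm ahead of it (r.nose_length is the z of the fingertips in the tool frame, in mm); z points along the fingers, y is the line along which they close (so a half turn about z gives the same grasp; the last joint's range is limited). The gripper opens to 85 mm and grips with 20 to 120 N. Pads are 22 mm wide; open, the fingers measure 114 mm over their backs; the gripper's body (76 mm by 85 mm) begins 54 mm behind the grasp point. The pads swing forward as they close: fully open they stand 13 mm farther back than shut.
Start: joints at [-1.256, 0.353, 1.633, -0, 1.155, -0.002], TCP at [194.703, -593.901, 253.281] pointing down, gripper open.
Joint ranges: [-2.63, 2.63], [-0.92, 2.1], [0.06, 2.66], [-1.3, 4.44], [0, 2.69], [-3.02, 3.02]. Speed limits (rad/s): [2.22, 2.22, 2.79, 3.14, 3.14, 3.14].

INTERFACE

Orientations are given as [roll, pitch, yaw] about the fixed x, y, z axes, in that order (R = Rz(yaw) Ry(pitch) Rx(roll)).
In Python, from rig import r, camrig, probe_bus gives the robot as it stands (r), with the cameras (camrig) and the readings (probe_bus).
- The arm moves only by the shell command python3 steer.py [FORCE], which reads ROWS from standard input. ROWS is one flat JSON list of numbers that holds 1 to 5 rows one after another, with no inner brackets; each row has 7 numbers: a rotation vector rx, ry, rz in rad, then dx, dy, dz in mm, then the opening from 0.0 (shut) to 1.0 (fully open); each row shifts and turns the commanded pose from where the row before left it, along the tool's axes as they then stand; what a row does not reach is not made up. A row lasts 1/12 s, in which the tool goes at most 41.7 mm and 0.125 rad, less where a joint would pass 70% of its speed; a pose out of reach is approached as far as the arm can. The fingers move at their own pace and stop on an object; FORCE is the grip in N (left out, the last holds). Time passes only in rows, so rows that do not move let the fingers close. It prints the time, the measured TCP pose, the force, the opening and the grip force at its end. Input that does not fit is refused with a message, and nothing moves.
- probe_bus.sense(): the state, without advancing time (a new reading comes with each control period).
- camrig.grab_frame(name): name is "scene" or "top" or "wrist"; returns the picture (400x640x3 uint8, red, green, blue); there is no depth.
- camrig.camera_params(name): a dict with "fx", "fy", "cx", "cy" (pixels), "rvec" (rotation vector, rad) and "tvec" (3), from world to camera coordinates, as OpenCV has them. Camera axes: x right, y down, z forward; pixel columns grow to the right and rows downward; lengths in mm; the calibration is good to about 2 mm. A picture is of the moment at which its call begins: read the wrist's pose just before it. camera_params takes no time and is no camera call; for the wrist camera it gives the pose at the moment of the call.
- r.sign_off(): hands the job in; it is judged then, once.
The state is a dict: "clock": time; "qpos": joint angles; "qvel": joint speeds; "joint_efforts": joint torques, N m; "eef_pos": TCP position; "tcp_rot": TCP orientation; "contact_force": force on the tool from outside, world axes, zero at the start; "wrist_torque": the same for the moment, N m; "opening": opening from 0.0 (shut) to 1.0 (fully open); "grasp_force": force on a finger pad.
Only numpy, scipy, OpenCV 4.12 (cv2) and the standard library are available. Lean on these libraries where they do the work, as an engineer would, in place of code of your own. Each camera call takes 0.05 s, during which the arm holds its last target. There are 200 camera calls.

## Working session

There is one attempt and no reset: what is moved stays moved. The work goes in short steps, Python scripts to look and compute and a shell command to move; the robot and the scene stay as the last step left them, time stands still between calls to the robot, and variables do not carry over. Pictures are saved under pics/ and viewed, at most 10 in all, crops included, and the job is handed in when it is done.

```bash
ls; mkdir -p pics; python3 - <<'E'
from rig import r, camrig, probe_bus
import cv2
for n in("scene","top"):
    cv2.imwrite(f"pics/{n}0.png",camrig.grab_frame(n)[:,:,::-1]); p=camrig.camera_params(n); print(n,p)
s=probe_bus.sense(); print(s)
E
```

```text
pics
rig.py
steer.py
scene {'fx': 411.7293192828799, 'fy': 411.7293192828799, 'cx': 319.40221971754914, 'cy': 199.7495459281742, 'rvec': array([ 2.3743321 ,  0.72039434, -0.25347257]), 'tvec': array([-408.78250703,  -45.15000749, 1450.52045187])}
top {'fx': 367.1243239879843, 'fy': 367.1243239879843, 'cx': 323.61636275084635, 'cy': 202.65017729864095, 'rvec': array([ 2.14906996, -2.12844152,  0.24458923]), 'tvec': array([ 54.6721639 , 499.63735489, 971.45521874])}
{'clock': 0.1, 'qpos': array([-1.25642444e+00,  3.53601013e-01,  1.63404017e+00,  2.14851438e-05,
        1.15520864e+00, -2.38803231e-03]), 'qvel': array([ 0.00052469, -0.00169433, -0.00062539, -0.00079336, -0.00078078,
        0.0016759 ]), 'joint_efforts': array([-1.27441913e-04, -6.06356406e+01, -3.42819679e+01,  1.89076582e-05,
        4.08070991e-03, -3.72990155e-05]), 'eef_pos': array([ 194.57256644, -593.52851817,  252.63130462]), 'tcp_rot': array([-3.14033553e+00, -2.26475029e-05,  3.16751219e-01]), 'contact_force': array([1.04985872, 0.22731933, 0.23821469]), 'wrist_torque': array([-0.03864497, -0.03847935, -0.02642739]), 'grasp_force': 0.0, 'opening': 0.9989687820921848}
```

View pics/scene0.png

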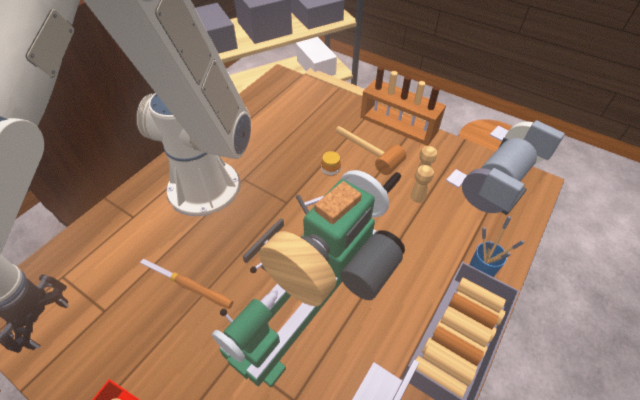

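View pics/top0.png

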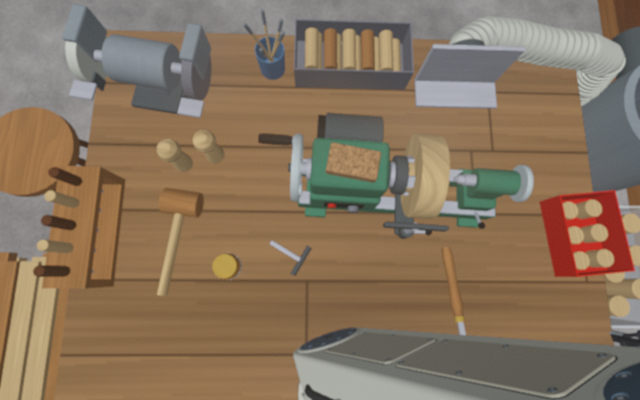

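The scene view shows the lathe with its wheel at about (368,192) and the crank handle at about (390,185). In the top view the wheel is at about (297,168) and the handle runs from (260,139) to (292,140), towards world +y. I'll enlarge both.

```bash
python3 - <<'E'
import cv2
a=cv2.imread("pics/top0.png")[100:250,250:550]; cv2.imwrite("pics/topc.png",cv2.resize(a,(800,400),interpolation=cv2.INTER_CUBIC))
a=cv2.imread("pics/scene0.png")[140:290,250:450]; cv2.imwrite("pics/scenec.png",cv2.resize(a,(800,600),interpolation=cv2.INTER_CUBIC))
E
```

```text
(no output)
```

View pics/topc.png

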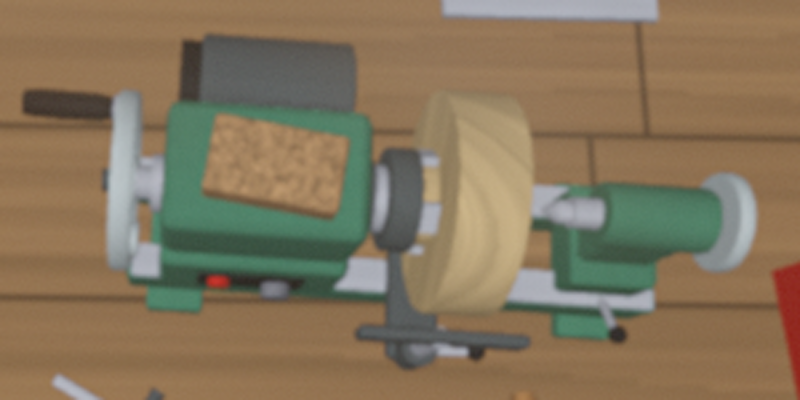

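View pics/scenec.png

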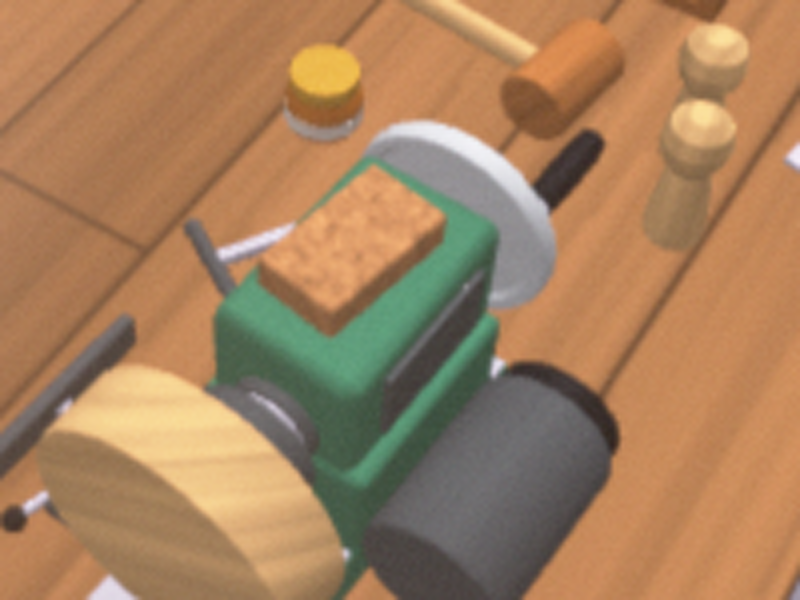

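The crops give clear headstock corners, wheel rims and handle ends. I'll fit the lathe pose and the handle angle to them.

```bash
cat > fit.py <<'E'
import numpy as np,cv2
from rig import r, camrig, probe_bus
from scipy.optimize import least_squares
P={n:camrig.camera_params(n) for n in("scene","top")}
def proj(n,X):
    p=P[n];K=np.array([[p['fx'],0,p['cx']],[0,p['fy'],p['cy']],[0,0,1]])
    return cv2.projectPoints(np.atleast_2d(X).astype(float),p['rvec'],p['tvec'],K,None)[0][:,0]
T=lambda u,v:(250+u/2.6667,100+v/2.6667)
S=lambda u,v:(250+u/4,140+v/4)
corn=[("top",(68,88,270),T(170,103)),("top",(68,-88,270),T(372,116)),("top",(-68,88,270),T(160,237)),("top",(-68,-88,270),T(367,250)),
("scene",(68,88,270),S(497,232)),("scene",(68,-88,270),S(355,387)),("scene",(-68,-88,270),S(217,305)),("scene",(-68,88,270),S(372,162)),
("top",(0,130,280),T(122,180-88+0)) if 0 else ("top",(0,-425,200),T(752,222))]
def W(q,X):
    c,s=np.cos(q[2]),np.sin(q[2]);X=np.atleast_2d(X).astype(float)
    return np.c_[q[0]+c*X[:,0]-s*X[:,1],q[1]+s*X[:,0]+c*X[:,1],X[:,2]]
th=np.linspace(0,2*np.pi,400)
def wheel(q,n,y=130): return proj(n,W(q,np.c_[80*np.sin(th),th*0+y,200+80*np.cos(th)]))
def hp(q,y): return W(q,(65*np.sin(q[3]),y,200+65*np.cos(q[3])))
def f(q):
    e=[]
    for n,X,u in corn[:8]: e+=list((proj(n,W(q,X))[0]-u)*.6)
    w=wheel(q,"top"); e+=[w[:,1].min()-T(0,91)[1],w[:,1].max()-T(0,269)[1]]
    w=wheel(q,"scene"); e+=[w[:,0].max()-S(555,0)[0],w[:,1].min()-S(0,121)[1]]
    e+=list(proj("top",hp(q,q[4]))[0]-T(24,102)); e+=list(proj("scene",hp(q,q[4]))[0]-S(592,142))
    e+=[proj("top",hp(q,155))[0][1]-T(0,105)[1]]
    return np.array(e)
for p0 in(.5,1.5):
    o=least_squares(f,[600,0,0,p0,227],x_scale=[100,100,.1,.3,10],loss='soft_l1'); q=o.x
    print(q.round(3),o.cost); print(f(q).round(1)); print("grip",hp(q,187),"axis",W(q,(0,187,200)))
E
python3 fit.py
```

```text
[ 5.45079e+02  8.48600e+00 -6.60000e-02  9.84000e-01  2.12779e+02] 24.871443204579215
[-0.2 -4.6  1.2 -3.6 -0.9  0.8  1.   1.7  3.2 -0.3  0.8  3.6 -4.8 -0.8
 -3.4 -3.9 -0.6  0.2  0.  -0.5 -0.2 -0.5 -0.3  0.2  0.4]
grip [[611.49438686 191.485301   235.97708481]] axis [[557.47805038 195.07483599 200.        ]]
[ 5.45079e+02  8.48600e+00 -6.60000e-02  9.84000e-01  2.12779e+02] 24.871443204458267
[-0.2 -4.6  1.2 -3.6 -0.9  0.8  1.   1.7  3.2 -0.3  0.8  3.6 -4.8 -0.8
 -3.4 -3.9 -0.6  0.2  0.  -0.5 -0.2 -0.5 -0.3  0.2  0.4]
grip [[611.49438006 191.48530519 235.97707828]] axis [[557.47803848 195.07482903 200.        ]]
```

```bash
echo '[0, 0, 0, 26.7, -25.7, -30, 1, 0, 0, 0, 26.7, -25.7, -30, 1, 0, 0, 0, 26.7, -25.7, -30, 1, 0, 0, 0, 26.7, -25.7, -30, 1, 0, 0, 0, 26.7, -25.7, -30, 1]' | python3 steer.py
echo '[0, 0, 0, 26.7, -25.7, 0, 1, 0, 0, 0, 26.7, -25.7, 0, 1, 0, 0, 0, 26.7, -25.7, 0, 1, 0, 0, 0, 26.7, -25.7, 0, 1, 0, 0, 0, 26.7, -25.7, 0, 1]' | python3 steer.py
echo '[0, 0, 0, 26.7, -25.7, 0, 1, 0, 0, 0, 26.7, -25.7, 0, 1, 0, 0, 0, 26.7, -25.7, 0, 1, 0, 0, 0, 26.7, -25.7, 0, 1, 0, 0, 0, 26.7, -25.7, 0, 1]' | python3 steer.py
echo '[0, 0, 0, 26.7, -25.7, 0, 1, 0, 0, 0, 26.7, -25.7, 0, 1, 0, 0, 0, 26.7, -25.7, 0, 1, 0, 0, 0, 26.7, -25.7, 0, 1, 0, 0, 0, 26.7, -25.7, 0, 1]' | python3 steer.py
```

```text
clock: 0.52
eef_pos: [270.8, -449.2, 385.1]
tcp_rot: [-3.141, 0.0, 0.316]
contact_force: [0.5, -1.2, 0.2]
opening: 0.999
grasp_force: 0.0
clock: 0.93
eef_pos: [357.7, -285.4, 384.3]
tcp_rot: [-3.142, -0.0, 0.316]
contact_force: [0.5, -0.1, -0.0]
opening: 0.995
grasp_force: 0.0
clock: 1.35
eef_pos: [444.5, -121.6, 384.3]
tcp_rot: [-3.142, 0.0, 0.317]
contact_force: [0.8, -0.8, 0.3]
opening: 1.005
grasp_force: 0.0
clock: 1.77
eef_pos: [531.4, 42.2, 384.2]
tcp_rot: [-3.142, 0.0, 0.317]
contact_force: [0.3, -1.4, 0.2]
opening: 1.003
grasp_force: 0.0
```

```bash
echo '[0, 0, 0, 26.7, -25.7, 0, 1, 0, 0, 0, 26.7, -25.7, 0, 1, 0, 0, 0, 26.7, -25.7, 0, 1, 0, 0, 0, 26.7, -25.7, 0, 1, 0, 0, -0.119, 0, 0, 0, 1]' | python3 steer.py
echo '[0, 0, -0.119, 0, 0, 0, 1, 0, 0, -0.119, 0, 0, 0, 1, 0, 0, -0.119, 0, 0, 0, 1, 0, 0, -0.119, 0, 0, 0, 1, 0, 0, -0.119, 0, 0, 0, 1]' | python3 steer.py
echo '[0, 0, -0.119, 0, 0, 0, 1, 0, 0, -0.119, 0, 0, 0, 1, 0, 0, -0.119, 0, 0, 0, 1, 0, 0, -0.119, 0, 0, 0, 1, 0, 0, 0, 0, 0, 0, 1]' | python3 steer.py
python3 - <<'E'
from rig import r, camrig, probe_bus
import cv2
print(probe_bus.sense()['qpos'],camrig.camera_params("wrist"))
f=camrig.grab_frame("wrist")[:,:,::-1]; cv2.imwrite("pics/w1.png",cv2.resize(f,(800,500)))
E
```

```text
clock: 2.18
eef_pos: [602.4, 176.5, 383.0]
tcp_rot: [-3.14, -0.001, 0.435]
contact_force: [-1.8, 0.4, 0.0]
opening: 0.997
grasp_force: 0.0
clock: 2.6
eef_pos: [600.3, 171.2, 383.8]
tcp_rot: [-3.141, 0.001, 1.037]
contact_force: [-0.6, -0.3, 0.2]
opening: 0.999
grasp_force: 0.0
clock: 3.02
eef_pos: [600.3, 171.1, 383.9]
tcp_rot: [-3.141, 0.0, 1.512]
contact_force: [0.5, 0.3, 0.4]
opening: 1.0
grasp_force: 0.0
[2.75291224e-01 2.60591278e-01 1.47397066e+00 4.55391461e-08
 1.40784308e+00 3.33842560e-01] {'fx': 302.7804534872512, 'fy': 302.7804534872512, 'cx': 320.2759493619371, 'cy': 199.26540579943673, 'rvec': array([-2.81016747,  0.08177795,  0.01553722]), 'tvec': array([-588.81532334,  110.12716316,  570.29371669])}
```

View pics/w1.png

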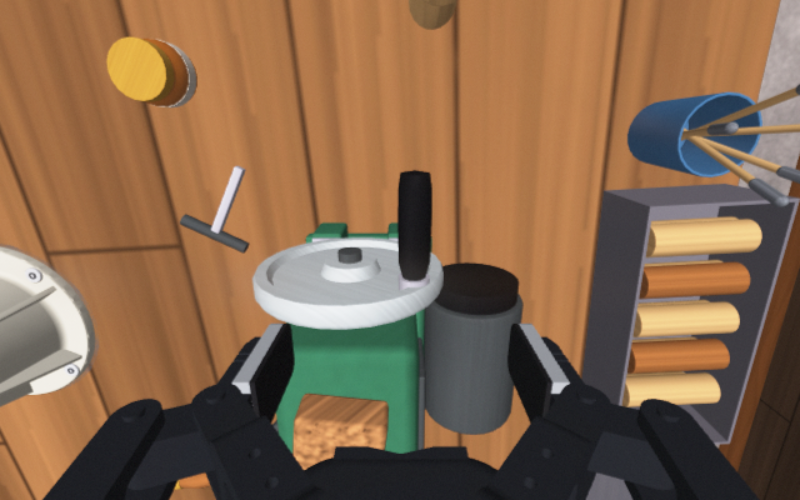

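The wrist view shows the wheel's face from u 253 to 443 with its rim top at v 239, and the hub at (350,256). The handle runs from its tip at (415,176) to its base at (414,280) and stands about upper right (+x). I'll add these points to the fit.

```bash
cat > fit2.py <<'E'
import io,contextlib
with contextlib.redirect_stdout(io.StringIO()): from fit import *
p=camrig.camera_params("wrist");P["wrist"]=p
V=lambda u,v:np.array([u,v])/1.25
def g(q):
    e=list(f(q)); e=[x*.4 for x in e[:16]]+e[16:]
    w=wheel(q,"wrist"); e+=[2*(w[:,0].min()-254/1.25),2*(w[:,0].max()-442.5/1.25),w[:,1].min()-239.5/1.25]
    e+=list(2*(proj("wrist",hp(q,q[4]))[0]-V(415.5,177))); e+=[2*(proj("wrist",hp(q,155))[0][0]-414.5/1.25)]
    return np.array(e)
o=least_squares(g,[545,8,-.066,1,213],x_scale=[100,100,.1,.3,10],loss='soft_l1');q=o.x
print(q.round(3),o.cost,g(q).round(1)); print("grip",hp(q,187),"axis",W(q,(0,187,200)))
w=lambda y,R:proj("wrist",W(q,(0,y,R)))*1.25
print("hub check vs 350,256",w(145,200))
E
python3 fit2.py
```

```text
[ 5.46105e+02  6.63200e+00 -6.60000e-02  9.72000e-01  2.12943e+02] 12.748763242085312 [ 0.1 -1.9  0.7 -1.5 -0.1  0.2  0.6  0.6  1.3  0.   0.3  1.6 -1.9 -0.2
 -1.4 -1.4 -1.  -0.2  0.   0.   0.5 -0.8 -0.4  0.4  0.1 -4.6  2.   0.3
 -0.1 -0.1 -0.1]
grip [[611.9826145  189.69777857 236.62079083]] axis [[558.39664021 193.22779814 200.        ]]
hub check vs 350,256 [[349.53144852 251.40340331]]
```

```bash
echo '[0, 0, 0, 19.3, 10.6, 0, 1, 0, 0, 0, 0, 0, 36, 1, 0, 0, 0, 0, 0, 36, 1, 0, 0, 0, 0, 0, 36, 1, 0, 0, 0, 0, 0, 0, 1]' | python3 steer.py
python3 - <<'E'
from rig import r, camrig, probe_bus
import cv2
f=camrig.grab_frame("wrist")[:,:,::-1]; cv2.imwrite("pics/w2.png",f)
E
```

```text
clock: 3.48
eef_pos: [608.6, 188.7, 268.9]
tcp_rot: [-3.131, 0.004, 1.503]
contact_force: [-0.9, 0.6, -0.5]
opening: 0.998
grasp_force: 0.0
```

View pics/w2.png

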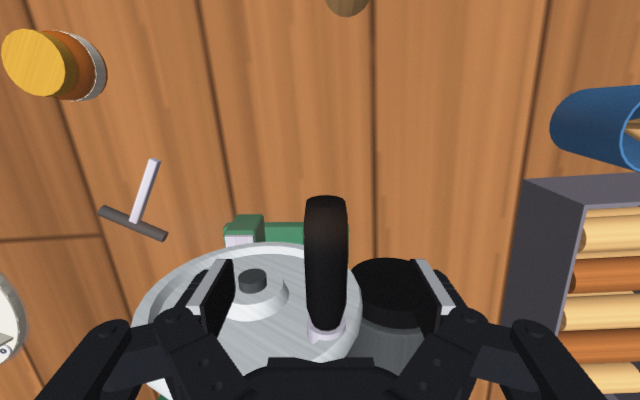

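The handle is centred between the open fingers (u about 326). I'll descend and grip.

```bash
echo '[0, 0, 0, 0, 0, 18, 1, 0, 0, 0, 0, 0, 18, 1, 0, 0, 0, 0, 0, 0, 1]' | python3 steer.py; echo '[0, 0, 0, 0, 0, 0, 0, 0, 0, 0, 0, 0, 0, 0, 0, 0, 0, 0, 0, 0, 0, 0, 0, 0, 0, 0, 0, 0, 0, 0, 0, 0, 0, 0, 0]' | python3 steer.py 60;echo '[0, 0, 0, 0, 0, 0, 0, 0, 0, 0, 0, 0, 0, 0, 0, 0, 0, 0, 0, 0, 0, 0, 0, 0, 0, 0, 0, 0, 0, 0, 0, 0, 0, 0, 0]' | python3 steer.py; python3 -c "
from rig import r, camrig, probe_bus
s=probe_bus.sense();print(s['contact_force'],s['wrist_torque'],s['joint_efforts'])"
```

```text
clock: 3.78
eef_pos: [612.0, 189.6, 239.9]
tcp_rot: [-3.14, 0.001, 1.505]
contact_force: [-0.5, -0.6, 0.1]
opening: 0.999
grasp_force: 0.0
clock: 4.2
eef_pos: [612.6, 189.9, 241.5]
tcp_rot: [3.141, -0.001, 1.507]
contact_force: [-9.5, 3.7, 2.0]
opening: 0.301
grasp_force: 6.2
clock: 4.62
eef_pos: [612.3, 190.0, 240.4]
tcp_rot: [-3.141, -0.0, 1.507]
contact_force: [-1.4, 2.4, -0.3]
opening: 0.258
grasp_force: 59.1
[-1.43783337  2.38352301 -0.25102885] [0.42242414 0.22762415 0.11623988] [ -1.97825231 -62.78402567 -34.3830049   -0.77578263  -0.26266624
   0.15842511]
```

```bash
cat > log.py <<'E'
from rig import r, camrig, probe_bus
import json
s=probe_bus.sense();e=s['eef_pos'];c=s['contact_force']
open('log.txt','a').write(json.dumps([s['clock'],*e,*c,*s['wrist_torque'],s['grasp_force'],*s['qvel']])+"\n")
print(e.round(1),c.round(1),round(s['grasp_force']))
E
python3 - <<'E'
import numpy as np
a=np.radians(55+5*np.arange(73));y=65*np.sin(a);z=-65*np.cos(a)
for k in range(0,72,3): print(55+5*k, ';'.join(f"0 0 0 0 {y[i+1]-y[i]:.1f} {z[i+1]-z[i]:.1f} 0" for i in range(k,k+3)))
E
```

```text
55 0 0 0 0 3.0 4.8 0;0 0 0 0 2.6 5.0 0;0 0 0 0 2.2 5.2 0
70 0 0 0 0 1.7 5.4 0;0 0 0 0 1.2 5.5 0;0 0 0 0 0.7 5.6 0
85 0 0 0 0 0.2 5.7 0;0 0 0 0 -0.2 5.7 0;0 0 0 0 -0.7 5.6 0
100 0 0 0 0 -1.2 5.5 0;0 0 0 0 -1.7 5.4 0;0 0 0 0 -2.2 5.2 0
115 0 0 0 0 -2.6 5.0 0;0 0 0 0 -3.0 4.8 0;0 0 0 0 -3.5 4.5 0
130 0 0 0 0 -3.8 4.2 0;0 0 0 0 -4.2 3.8 0;0 0 0 0 -4.5 3.5 0
145 0 0 0 0 -4.8 3.0 0;0 0 0 0 -5.0 2.6 0;0 0 0 0 -5.2 2.2 0
160 0 0 0 0 -5.4 1.7 0;0 0 0 0 -5.5 1.2 0;0 0 0 0 -5.6 0.7 0
175 0 0 0 0 -5.7 0.2 0;0 0 0 0 -5.7 -0.2 0;0 0 0 0 -5.6 -0.7 0
190 0 0 0 0 -5.5 -1.2 0;0 0 0 0 -5.4 -1.7 0;0 0 0 0 -5.2 -2.2 0
205 0 0 0 0 -5.0 -2.6 0;0 0 0 0 -4.8 -3.0 0;0 0 0 0 -4.5 -3.5 0
220 0 0 0 0 -4.2 -3.8 0;0 0 0 0 -3.8 -4.2 0;0 0 0 0 -3.5 -4.5 0
235 0 0 0 0 -3.0 -4.8 0;0 0 0 0 -2.6 -5.0 0;0 0 0 0 -2.2 -5.2 0
250 0 0 0 0 -1.7 -5.4 0;0 0 0 0 -1.2 -5.5 0;0 0 0 0 -0.7 -5.6 0
265 0 0 0 0 -0.2 -5.7 0;0 0 0 0 0.2 -5.7 0;0 0 0 0 0.7 -5.6 0
280 0 0 0 0 1.2 -5.5 0;0 0 0 0 1.7 -5.4 0;0 0 0 0 2.2 -5.2 0
295 0 0 0 0 2.6 -5.0 0;0 0 0 0 3.0 -4.8 0;0 0 0 0 3.5 -4.5 0
310 0 0 0 0 3.8 -4.2 0;0 0 0 0 4.2 -3.8 0;0 0 0 0 4.5 -3.5 0
325 0 0 0 0 4.8 -3.0 0;0 0 0 0 5.0 -2.6 0;0 0 0 0 5.2 -2.2 0
340 0 0 0 0 5.4 -1.7 0;0 0 0 0 5.5 -1.2 0;0 0 0 0 5.6 -0.7 0
355 0 0 0 0 5.7 -0.2 0;0 0 0 0 5.7 0.2 0;0 0 0 0 5.6 0.7 0
370 0 0 0 0 5.5 1.2 0;0 0 0 0 5.4 1.7 0;0 0 0 0 5.2 2.2 0
385 0 0 0 0 5.0 2.6 0;0 0 0 0 4.8 3.0 0;0 0 0 0 4.5 3.5 0
400 0 0 0 0 4.2 3.8 0;0 0 0 0 3.8 4.2 0;0 0 0 0 3.5 4.5 0
```

```bash
S(){ python3 log.py; }
echo '[0, 0, 0, 0, 3, 4.8, 0, 0, 0, 0, 0, 2.6, 5, 0, 0, 0, 0, 0, 2.2, 5.2, 0]' | python3 steer.py >/dev/null;S
echo '[0, 0, 0, 0, 1.7, 5.4, 0, 0, 0, 0, 0, 1.2, 5.5, 0, 0, 0, 0, 0, 0.7, 5.6, 0]' | python3 steer.py >/dev/null;S
echo '[0, 0, 0, 0, 0.2, 5.7, 0, 0, 0, 0, 0, -0.2, 5.7, 0, 0, 0, 0, 0, -0.7, 5.6, 0]' | python3 steer.py >/dev/null;S
echo '[0, 0, 0, 0, -1.2, 5.5, 0, 0, 0, 0, 0, -1.7, 5.4, 0, 0, 0, 0, 0, -2.2, 5.2, 0]' | python3 steer.py >/dev/null;S
```

```text
[619.8 189.5 224.8] [-6.   3.4 -0.5] 59
[622.9 189.4 207.9] [-6.7  4.3  1.6] 59
[621.6 189.4 190.9] [-10.1   5.    5.1] 60
[616.1 189.7 175.2] [-11.4   3.5  10.2] 60
```

```bash
S(){ python3 log.py; }
echo '[0, 0, 0, 0, -2.6, 5, 0, 0, 0, 0, 0, -3, 4.8, 0, 0, 0, 0, 0, -3.5, 4.5, 0]' | python3 steer.py >/dev/null;S
echo '[0, 0, 0, 0, -3.8, 4.2, 0, 0, 0, 0, 0, -4.2, 3.8, 0, 0, 0, 0, 0, -4.5, 3.5, 0]' | python3 steer.py >/dev/null;S
echo '[0, 0, 0, 0, -4.8, 3, 0, 0, 0, 0, 0, -5, 2.6, 0, 0, 0, 0, 0, -5.2, 2.2, 0]' | python3 steer.py >/dev/null;S
echo '[0, 0, 0, 0, -5.4, 1.7, 0, 0, 0, 0, 0, -5.5, 1.2, 0, 0, 0, 0, 0, -5.6, 0.7, 0]' | python3 steer.py >/dev/null;S
echo '[0, 0, 0, 0, -5.7, 0.2, 0, 0, 0, 0, 0, -5.7, -0.2, 0, 0, 0, 0, 0, -5.6, -0.7, 0]' | python3 steer.py >/dev/null;S
echo '[0, 0, 0, 0, -5.5, -1.2, 0, 0, 0, 0, 0, -5.4, -1.7, 0, 0, 0, 0, 0, -5.2, -2.2, 0]' | python3 steer.py >/dev/null;S
```

```text
[607.2 190.3 161.7] [-12.9   2.3  16.6] 61
[596.  190.9 151.4] [-9.3 -0.2 22.7] 61
[583.1 191.7 144.4] [-2. -3. 19.] 61
[568.1 192.6 140.5] [ 6.  -3.6  7.8] 60
[550.9 193.5 140.2] [ 6.6 -2.1  0.7] 60
[534.  194.4 144.5] [ 6.5 -1.8 -4. ] 59
```

```bash
S(){ python3 log.py; }
echo '[0, 0, 0, 0, -5, -2.6, 0, 0, 0, 0, 0, -4.8, -3, 0, 0, 0, 0, 0, -4.5, -3.5, 0]' | python3 steer.py >/dev/null;S
echo '[0, 0, 0, 0, -4.2, -3.8, 0, 0, 0, 0, 0, -3.8, -4.2, 0, 0, 0, 0, 0, -3.5, -4.5, 0]' | python3 steer.py >/dev/null;S
echo '[0, 0, 0, 0, -3, -4.8, 0, 0, 0, 0, 0, -2.6, -5, 0, 0, 0, 0, 0, -2.2, -5.2, 0]' | python3 steer.py >/dev/null;S
echo '[0, 0, 0, 0, -1.7, -5.4, 0, 0, 0, 0, 0, -1.2, -5.5, 0, 0, 0, 0, 0, -0.7, -5.6, 0]' | python3 steer.py >/dev/null;S
echo '[0, 0, 0, 0, -0.2, -5.7, 0, 0, 0, 0, 0, 0.2, -5.7, 0, 0, 0, 0, 0, 0.7, -5.6, 0]' | python3 steer.py >/dev/null;S
echo '[0, 0, 0, 0, 1.2, -5.5, 0, 0, 0, 0, 0, 1.7, -5.4, 0, 0, 0, 0, 0, 2.2, -5.2, 0]' | python3 steer.py >/dev/null;S
echo '[0, 0, 0, 0, 2.6, -5, 0, 0, 0, 0, 0, 3, -4.8, 0, 0, 0, 0, 0, 3.5, -4.5, 0]' | python3 steer.py >/dev/null;S
echo '[0, 0, 0, 0, 3.8, -4.2, 0, 0, 0, 0, 0, 4.2, -3.8, 0, 0, 0, 0, 0, 4.5, -3.5, 0]' | python3 steer.py >/dev/null;S
echo '[0, 0, 0, 0, 4.8, -3, 0, 0, 0, 0, 0, 5, -2.6, 0, 0, 0, 0, 0, 5.2, -2.2, 0]' | python3 steer.py >/dev/null;S
echo '[0, 0, 0, 0, 5.4, -1.7, 0, 0, 0, 0, 0, 5.5, -1.2, 0, 0, 0, 0, 0, 5.6, -0.7, 0]' | python3 steer.py >/dev/null;S
```

```text
[518.8 195.3 153.1] [ 4.6 -1.2 -5.8] 59
[506.  196.1 165.9] [ 4.5 -3.6 -6.3] 59
[497.5 196.6 181.1] [ 2.4 -4.9 -6.5] 59
[493.4 196.8 197.5] [-0.8 -5.3 -7.5] 59
[493.7 196.8 214.4] [-3.  -4.1 -6.8] 59
[498.3 196.5 230.5] [-6.  -4.1 -3.9] 59
[507.1 196.  245. ] [-7.8 -3.5  0.2] 60
[519.8 195.3 257.1] [-8.9 -6.   5.2] 60
[536.  194.4 265.8] [-6.8 -5.5  7.2] 60
[553.4 193.4 269.6] [-3.4 -6.   4.4] 60
```

```bash
S(){ python3 log.py; }
echo '[0, 0, 0, 0, 5.7, -0.2, 0, 0, 0, 0, 0, 5.7, 0.2, 0, 0, 0, 0, 0, 5.6, 0.7, 0]' | python3 steer.py >/dev/null;S
echo '[0, 0, 0, 0, 5.5, 1.2, 0, 0, 0, 0, 0, 5.4, 1.7, 0, 0, 0, 0, 0, 5.2, 2.2, 0]' | python3 steer.py >/dev/null;S
echo '[0, 0, 0, 0, 5, 2.6, 0, 0, 0, 0, 0, 4.8, 3, 0, 0, 0, 0, 0, 4.5, 3.5, 0]' | python3 steer.py >/dev/null;S
echo '[0, 0, 0, 0, 4.2, 3.8, 0, 0, 0, 0, 0, 3.8, 4.2, 0, 0, 0, 0, 0, 3.5, 4.5, 0]' | python3 steer.py >/dev/null;S
python3 - <<'E'
import numpy as np,json
from scipy.optimize import least_squares
D=np.array([json.loads(l) for l in open('log.txt')])
h=D[:,1]*.998-(D[:,2]-190)*.066; z=D[:,3]; fx=D[:,4]*.998-D[:,5]*.066; fz=D[:,6]
o=least_squares(lambda p:np.hypot(h-p[0],z-p[1])-p[2],[558,203,65]);print(o.x,np.abs(o.fun).max())
for c in [(o.x[0],o.x[1])]:
    ph=np.arctan2(h-c[0],z-c[1]); ft=fx*np.cos(ph)-fz*np.sin(ph); fr=fx*np.sin(ph)+fz*np.cos(ph)
    A=np.c_[-np.ones_like(ph),np.cos(ph),np.sin(ph)]
    x,res,_,_=np.linalg.lstsq(A,ft,rcond=None); e=ft-A@x
    print(x,"amp",np.hypot(x[1],x[2]),"rms",e.std())
    print(np.c_[np.degrees(ph),ft,fr,e].round(1))
E
```

```text
[570.7 192.4 268.5] [-1.1 -4.4  2.6] 60
[587.6 191.5 262.6] [ 0.9 -5.3  3.9] 60
[601.7 190.7 252.7] [ 1.6 -3.9  2.3] 60
[612.6 190.  239.7] [ 1.4 -0.7  2.4] 60
[556.78259698 204.65580577  65.07070951] 0.3536308734234268
[4.46581304 2.457488   2.40085691] amp 3.435602011329422 rms 0.44888284296862574
[[ 7.190e+01 -1.400e+00 -6.000e+00 -0.000e+00]
 [ 8.710e+01 -2.000e+00 -6.900e+00 -1.000e-01]
 [ 1.022e+02 -2.800e+00 -1.130e+01 -2.000e-01]
 [ 1.168e+02 -3.900e+00 -1.500e+01 -5.000e-01]
 [ 1.311e+02 -3.900e+00 -2.070e+01  4.000e-01]
 [ 1.445e+02 -5.600e+00 -2.390e+01 -5.000e-01]
 [ 1.574e+02 -5.600e+00 -1.820e+01  2.000e-01]
 [ 1.712e+02 -7.400e+00 -6.800e+00 -8.000e-01]
 [-1.736e+02 -6.600e+00 -1.400e+00  6.000e-01]
 [-1.581e+02 -7.600e+00  1.300e+00  1.000e-01]
 [-1.427e+02 -7.200e+00  1.700e+00  7.000e-01]
 [-1.266e+02 -7.800e+00 -0.000e+00  0.000e+00]
 [-1.112e+02 -7.000e+00 -1.000e-01  6.000e-01]
 [-9.630e+01 -7.400e+00  1.300e+00 -3.000e-01]
 [-8.140e+01 -7.200e+00  1.700e+00 -7.000e-01]
 [-6.660e+01 -5.900e+00  3.700e+00 -2.000e-01]
 [-5.170e+01 -4.500e+00  6.100e+00  3.000e-01]
 [-3.620e+01 -3.800e+00  9.200e+00  1.000e-01]
 [-1.990e+01 -3.600e+00  8.900e+00 -6.000e-01]
 [-4.100e+00 -2.700e+00  4.600e+00 -5.000e-01]
 [ 1.120e+01 -1.300e+00  2.400e+00  3.000e-01]
 [ 2.700e+01 -7.000e-01  4.100e+00  5.000e-01]
 [ 4.230e+01 -2.000e-01  3.000e+00  8.000e-01]
 [ 5.730e+01 -1.200e+00  2.600e+00 -1.000e-01]]
```

A full turn forward gives a clean sinusoid: drag 4.5 N, amplitude 3.4 N, and heavy side down at a handle angle of about 134°. I'll wind back 280° to cross-check, which ends near that angle.

```bash
S(){ python3 log.py; }
echo '[0, 0, 0, 0, -3.5, -4.5, 0, 0, 0, 0, 0, -3.8, -4.2, 0, 0, 0, 0, 0, -4.2, -3.8, 0]' | python3 steer.py >/dev/null;S
echo '[0, 0, 0, 0, -4.5, -3.5, 0, 0, 0, 0, 0, -4.8, -3, 0, 0, 0, 0, 0, -5, -2.6, 0]' | python3 steer.py >/dev/null;S
echo '[0, 0, 0, 0, -5.2, -2.2, 0, 0, 0, 0, 0, -5.4, -1.7, 0, 0, 0, 0, 0, -5.5, -1.2, 0]' | python3 steer.py >/dev/null;S
echo '[0, 0, 0, 0, -5.6, -0.7, 0, 0, 0, 0, 0, -5.7, -0.2, 0, 0, 0, 0, 0, -5.7, 0.2, 0]' | python3 steer.py >/dev/null;S
echo '[0, 0, 0, 0, -5.6, 0.7, 0, 0, 0, 0, 0, -5.5, 1.2, 0, 0, 0, 0, 0, -5.4, 1.7, 0]' | python3 steer.py >/dev/null;S
echo '[0, 0, 0, 0, -5.2, 2.2, 0, 0, 0, 0, 0, -5, 2.6, 0, 0, 0, 0, 0, -4.8, 3, 0]' | python3 steer.py >/dev/null;S
echo '[0, 0, 0, 0, -4.5, 3.5, 0, 0, 0, 0, 0, -4.2, 3.8, 0, 0, 0, 0, 0, -3.8, 4.2, 0]' | python3 steer.py >/dev/null;S
echo '[0, 0, 0, 0, -3.5, 4.5, 0, 0, 0, 0, 0, -3, 4.8, 0, 0, 0, 0, 0, -2.6, 5, 0]' | python3 steer.py >/dev/null;S
echo '[0, 0, 0, 0, -2.2, 5.2, 0, 0, 0, 0, 0, -1.7, 5.4, 0, 0, 0, 0, 0, -1.2, 5.5, 0]' | python3 steer.py >/dev/null;S
echo '[0, 0, 0, 0, -0.7, 5.6, 0, 0, 0, 0, 0, -0.2, 5.7, 0, 0, 0, 0, 0, 0.2, 5.7, 0]' | python3 steer.py >/dev/null;S
```

```text
[602.2 190.6 252.3] [ 7.8 -2.1 -2.4] 61
[588.3 191.4 262.2] [ 8.5 -3.1  0.1] 61
[572.6 192.3 268. ] [ 9.2 -5.2  5.1] 61
[555.9 193.3 269.5] [ 6.1 -6.5 12.4] 62
[538.7 194.3 266.4] [-0.3 -8.2 19.1] 63
[521.9 195.2 258.2] [-7.6 -7.5 20. ] 63
[507.5 196.  245.2] [-8.8 -4.6 12.6] 62
[498.2 196.5 229.8] [-4.7 -4.3  5. ] 61
[493.6 196.8 213.4] [-2.4 -3.4  1.8] 61
[493.6 196.8 196.4] [-0.6 -5.5  0.9] 61
```

```bash
S(){ python3 log.py; }
echo '[0, 0, 0, 0, 0.7, 5.6, 0, 0, 0, 0, 0, 1.2, 5.5, 0, 0, 0, 0, 0, 1.7, 5.4, 0]' | python3 steer.py >/dev/null;S
echo '[0, 0, 0, 0, 2.2, 5.2, 0, 0, 0, 0, 0, 2.6, 5, 0, 0, 0, 0, 0, 3, 4.8, 0]' | python3 steer.py >/dev/null;S
echo '[0, 0, 0, 0, 3.5, 4.5, 0, 0, 0, 0, 0, 3.8, 4.2, 0, 0, 0, 0, 0, 4.2, 3.8, 0]' | python3 steer.py >/dev/null;S
echo '[0, 0, 0, 0, 4.5, 3.5, 0, 0, 0, 0, 0, 4.8, 3, 0, 0, 0, 0, 0, 5, 2.6, 0]' | python3 steer.py >/dev/null;S
echo '[0, 0, 0, 0, 5.2, 2.2, 0, 0, 0, 0, 0, 5.4, 1.7, 0, 0, 0, 0, 0, 5.5, 1.2, 0]' | python3 steer.py >/dev/null;S
echo '[0, 0, 0, 0, 5.6, 0.7, 0, 0, 0, 0, 0, 5.7, 0.2, 0, 0, 0, 0, 0, 5.7, -0.2, 0]' | python3 steer.py >/dev/null;S
echo '[0, 0, 0, 0, 5.6, -0.7, 0, 0, 0, 0, 0, 5.5, -1.2, 0, 0, 0, 0, 0, 5.4, -1.7, 0]' | python3 steer.py >/dev/null;S
echo '[0, 0, 0, 0, 5.2, -2.2, 0, 0, 0, 0, 0, 5, -2.6, 0, 0, 0, 0, 0, 4.8, -3, 0]' | python3 steer.py >/dev/null;S
cat > ana.py <<'E'
import numpy as np,json
from scipy.optimize import least_squares
D=np.array([json.loads(l) for l in open('log.txt')])[:42]
h=D[:,1]*.998-(D[:,2]-190)*.066; z=D[:,3]; fx=D[:,4]*.998-D[:,5]*.066; fz=D[:,6]
o=least_squares(lambda p:np.hypot(h-p[0],z-p[1])-p[2],[558,203,65]);c=o.x
ph=np.arctan2(h-c[0],z-c[1]); ft=fx*np.cos(ph)-fz*np.sin(ph); fr=fx*np.sin(ph)+fz*np.cos(ph)
sg=np.where(np.arange(len(D))<24,1.,-1.)
if __name__=="__main__":
    print(c,np.abs(o.fun).max())
    for m in (sg>0,sg<0,sg!=0):
        A=np.c_[-sg,np.cos(ph),np.sin(ph)]
        x=np.linalg.lstsq(A[m],ft[m],rcond=None)[0]; e=(ft-A@x)[m]
        d=np.degrees(np.arctan2(x[1],x[2]))
        print(x.round(2),"amp",np.hypot(x[1],x[2]),"rms",e.std(),"target phi",180-d)
    print(np.c_[np.degrees(ph),ft,fr][24:].round(1))
E
python3 ana.py
```

```text
[497.8 196.5 180.1] [ 1.7 -6.5  2.7] 61
[506.2 196.1 165.3] [ 2.2 -6.3  4. ] 61
[518.2 195.4 153.2] [ 3.1 -6.5  6.6] 61
[532.9 194.6 144.6] [ 1.8 -6.2 10.6] 62
[549.2 193.7 140. ] [-0.2 -5.9 15.2] 62
[565.5 192.7 139.7] [-5.7 -5.3 20.8] 63
[580.5 191.9 143.2] [-9.7 -1.7 20.4] 63
[593.7 191.1 150. ] [-13.9  -0.3  13.5] 62
[556.78326475 204.54887367  65.07316672] 0.3953360359481053
[4.47 2.46 2.4 ] amp 3.43451239780682 rms 0.4518609798029388 target phi 134.22614372268592
[4.54 2.35 2.48] amp 3.412820579791211 rms 0.5494757215966695 target phi 136.58414279354201
[4.5  2.41 2.41] amp 3.4076347073611837 rms 0.4985025755533771 target phi 135.06918651705382
[[ 4.280e+01  7.400e+00  3.600e+00]
 [ 2.770e+01  7.600e+00  4.200e+00]
 [ 1.290e+01  8.200e+00  7.100e+00]
 [-2.000e+00  6.900e+00  1.220e+01]
 [-1.740e+01  6.000e+00  1.810e+01]
 [-3.410e+01  5.300e+00  2.060e+01]
 [-5.130e+01  4.500e+00  1.450e+01]
 [-6.710e+01  2.900e+00  6.000e+00]
 [-8.220e+01  1.400e+00  2.400e+00]
 [-9.720e+01  1.000e+00  1.000e-01]
 [-1.121e+02  1.700e+00 -3.000e+00]
 [-1.270e+02  1.600e+00 -4.400e+00]
 [-1.421e+02  1.300e+00 -7.400e+00]
 [-1.572e+02  2.100e+00 -1.060e+01]
 [-1.721e+02  1.900e+00 -1.510e+01]
 [ 1.735e+02  3.000e+00 -2.120e+01]
 [ 1.599e+02  1.900e+00 -2.240e+01]
 [ 1.468e+02  4.200e+00 -1.890e+01]]
```

Both directions agree (134.2° and 136.6°, combined 135.1°). I'll go to 135°.

```bash
echo '[0, 0, 0, 0, 4.5, -3.5, 0, 0, 0, 0, 0, 4.2, -3.8, 0, 0, 0, 0, 0, 0, 0, 0, 0, 0, 0, 0, 0, 0, 0, 0, 0, 0, 0, 0, 0, 0]' | python3 steer.py>/dev/null; python3 - <<'E'
from ana import *
from rig import r, camrig, probe_bus
s=probe_bus.sense();e=s['eef_pos'];H=e[0]*.998-(e[1]-190)*.066
p=np.arctan2(H-c[0],e[2]-c[1]);print(np.degrees(p),s['clock'],s['contact_force'],s['grasp_force'],s['tcp_rot'])
t=np.radians(135.1);print("lathe dx,dz to go",c[0]+c[2]*np.sin(t)-H,c[1]+c[2]*np.cos(t)-e[2])
E
```

```text
136.30042574004426 15.5333 [-10.17985293  -2.19175514  13.47348726] 62.302377820014954 [-3.13727676e+00  5.05857825e-05  1.50636979e+00]
lathe dx,dz to go 0.9364283095378596 0.9933190084033185
```

```bash
echo '[0, 0, 0, 0, 0, -2, 0, 0, 0, 0, 0, 0, 0, 0, 0, 0, 0, 0, 0, 0, 0, 0, 0, 0, 0, 0, 0, 0, 0, 0, 0, 0, 0, 0, 0]' | python3 steer.py>/dev/null; python3 - <<'E'
from ana import *
from rig import r, camrig, probe_bus
import cv2
s=probe_bus.sense();e=s['eef_pos'];H=e[0]*.998-(e[1]-190)*.066
p=np.arctan2(H-c[0],e[2]-c[1]);print(np.degrees(p),s['clock'],s['contact_force'],s['grasp_force'])
cv2.imwrite("pics/s9.png",np.vstack([camrig.grab_frame("scene")[100:300,150:550,::-1],camrig.grab_frame("top")[80:280,130:530,::-1]]))
E
```

```text
135.36586367297537 15.95 [-7.12954198 -0.30813731  2.9942596 ] 61.09873831272125
```

View pics/s9.png

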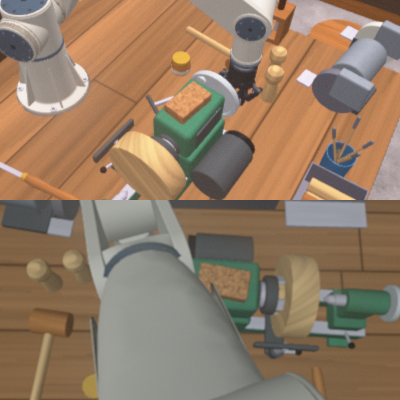

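The gripper is holding the handle at the lower far side of the wheel. The dolls at about (270,75), the jar, the mallet and the sanding block are where they were. The angle is 135.4° and the forces are low, so I'll let it rest briefly and hand in.

```bash
echo '[0, 0, 0, 0, 0, 0, 0, 0, 0, 0, 0, 0, 0, 0, 0, 0, 0, 0, 0, 0, 0, 0, 0, 0, 0, 0, 0, 0, 0, 0, 0, 0, 0, 0, 0]' | python3 steer.py; python3 -c "
from rig import r, camrig, probe_bus
print(r.sign_off())"
```

```text
clock: 16.47
eef_pos: [603.5, 190.5, 158.5]
tcp_rot: [-3.138, 0.0, 1.506]
contact_force: [-6.3, 0.9, 3.5]
opening: 0.257
grasp_force: 61.1
the job is handed in; nothing more can be done
None
```

I wound the spindle a full turn and 280° back, found the blank's heavy side 45° ahead of the handle (good to a few degrees), and brought it straight down; the gripper is still holding the handle there and nothing else on the bench was touched.

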